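Smooth the joint of a diorama base with a ball stylus

TASK

The glue under the two plaster slabs of the diorama base has set: lift the steel weight off the slabs by its loop handle and stand it on the cork pad, let go. Then take the ball stylus out of its stand, run its ball lightly down inside the open joint between the slabs in one slow pass (2 to 3 cm a second) from the joint's left end, round both bends, to its right end (left and right as seen from the robot), and hang the stylus back upright in its stand. Leave the bottles, jar and mug where they stand.

Things in the scene. Friction and masses are not known exactly. Their poses are not given: they have to be found in the camera images.
- base: Fixed wooden plinth 160 x 220 x 20 mm (x, y, z) with two pale plaster slabs (140 x 200 mm in all, tops at z = 32 mm). Origin: centre of the underside; z up; yaw within 0.35. Between the slabs an open joint 12 mm wide (16 at the lips), floor at z = 20 mm, centre line x, y in mm: (-18,100) left end, (-18,30), (18,-30), (18,-100) right end. Scenery near the corners to z = 70 mm, clear of the joint
- joint_left (a point): Point on the joint's floor, on its centre line, 15 mm in from the left (+y) end. The ball starts at this end
- joint_bend1 (a point): Point on the joint's floor at its first bend from the left
- joint_bend2 (a point): Point on the joint's floor at its second bend
- joint_right (a point): Point on the joint's floor, on its centre line, 15 mm in from the right (-y) end
- weight: Loose dark steel weight, block 56 x 56 x 24 mm, 0.45 to 0.8 kg, at first standing across the middle of the joint. Origin: centre of its underside, z up. An upright loop handle stands on it in its y-z plane: 10 mm thick in x, 52 mm wide in y, its level top bar from z = 64 to 76 mm, open below down to the block's top
- pad: Flat fixed square cork pad 90 x 90 x 4 mm lying on the table; origin at the centre of its underside. On the robot's left or right of the base, across from the stand
- stand: Fixed wooden block 80 x 80 x 90 mm with one upright hole, 21 mm across (plus a 2 mm chamfer) and 83 mm deep, in the centre of its top. Origin at the centre of its underside, z up
- stylus: Loose ball stylus 135 mm long, 80 g, hanging upright in the stand by its collar. Origin: bottom of its 6 mm ball; z up the shaft. Thin neck to 28 mm, cone to a 14 mm shaft (45 to 75 mm), black collar 30 mm across (75 to 81 mm) whose underside rests on the stand's top, wooden grip 20 x 20 mm square along x and y (81 to 135 mm). Hung, its origin is 15 mm above the stand's
- paint_a: White paint bottle, 36 mm across, 75 mm tall, loose; leave it alone. Origin under its centre
- paint_b: The other white paint bottle, same size, loose; leave it alone
- jar: Glass jar with steel lid, 64 mm across, 70 mm tall, loose; leave it alone. Origin under its centre
- mug: White mug, 80 mm across, 90 mm tall, loose; leave it alone. Origin under its centre

How it is judged:
By the outcome, as a careful person would: the job done as asked, in the order asked, and still so for the second after the job is handed in, with the robot touching nothing.
It also fails if it takes over 72 s, if anything falls off the work surface, if the arm or the gripper's body presses on something with over 40 N, if the wrist force passes 120 N, or if a joint passes its speed limit or range.

ROBOT

A 7-joint arm with a two-finger parallel gripper is mounted at the origin on the work surface. World frame = base frame: x ahead of the robot, y to its left, z up, the work surface at z = 0. Lengths are in m, angles in rad, forces in N, time in s.
With the tool pointing down it reaches from about 0.35 to 0.9 m from the base axis. Payload 19.9 kg.
Tool frame: the origin (TCP) lies at the centre of the arm's flange, where the gripper is bolted on; the fingertips stand 173 mm ahead of it and the grasp point (between the pads) lies 155 mm ahead of it; z points along the fingers, y is the line along which they close (so a half turn about z gives the same grasp; the last joint's range is limited). The gripper opens to 85 mm and grips with 20 to 120 N. Pads are 22 mm wide; open, the fingers measure 114 mm over their backs; the gripper's body (76 mm by 85 mm) begins 54 mm behind the grasp point. The pads swing forward as they close: fully open they stand 13 mm farther back than shut.
Start: joints at [1.272, 0.417, -0.01, 1.614, 0.005, 1.111, -0.053], TCP at [0.159, -0.604, 0.405] pointing down, gripper open.
Joint ranges: [-2.81, 2.81], [-0.39, 2.02], [-1.27, 1.25], [0.06, 2.57], [-1.19, 4.33], [0.19, 2], [-2.82, 2.82]. Speed limits (rad/s): [1.89, 1.89, 2.39, 2.39, 3.01, 3.01, 3.01].

INTERFACE

Orientations are given as [roll, pitch, yaw] about the fixed x, y, z axes, in that order (R = Rz(yaw) Ry(pitch) Rx(roll)).
In Python, from workcell import arm, eyes gives the robot as it stands.
- The arm moves only by the tool arm_command, never from a script. Its argument "commands" is a list of rows, each a list of 3 entries, a list of its own where there are three numbers: the shift along the world's x, y, z in m, then the turn, a rotation vector about the world's x, y, z in rad, then the closure, from -1 (fully open) to 1 (shut). A call has 1 to 10 rows; each row is the pose to reach, as a shift and turn from the pose commanded when the call began; what a row does not reach only later rows make up. A row lasts 1/10 s, in which the tool goes at most 50 mm and 8.59 degrees, less where a joint would pass 70% of its speed; a pose out of reach is approached as far as the arm can. A call with a gripper value outside its range is refused whole. The fingers move at their own pace and stop on an object; "squeeze" is the grip in N (left out, the last holds). Time passes only in rows, so rows that repeat a pose let the fingers close. It gives the time, the measured TCP pose, the force, the opening and the grip force at its end, in the units of the state.
- arm.get_obs(): the state, without advancing time (a new reading comes with each control period).
- eyes.get_image(name): name is "side" or "top"; returns a dict with "pixels" (420x560x3 uint8, red, green, blue), "mtx" (3x3 intrinsics, pixels), "k1" (the pictures are not rectified: a ray, as slopes to the right and down, at radius r is drawn at 1 + k1 r^2 times it, then the intrinsics apply), "T" (4x4, takes a point from camera to world coordinates). Camera axes: x right, y down, z forward; pixel columns grow to the right and rows downward; lengths in m; the calibration is good to about 2 mm. A picture is of the moment at which its call begins. There is no depth.
- arm.job_done(): hands the job in; it is judged then, once.
The state is a dict: "clock": time; "q": joint angles; "dq": joint speeds; "joint_efforts": joint torques, N m; "tool_pos": TCP position; "eef_rot": TCP orientation; "force": force on the tool from outside, world axes, zero at the start; "moment": the same for the moment, N m; "grip_width": finger opening in m; "grip_force": force on a finger pad.
Only numpy, scipy, OpenCV 4.12 (cv2) and the standard library are available. Lean on these libraries where they do the work, as an engineer would, in place of code of your own. Each camera call takes 0.05 s, during which the arm holds its last target. There are 200 camera calls.

## Working session

There is one attempt and no reset: what is moved stays moved. The work goes in short steps, Python scripts to look and compute and a tool call to move; the robot and the scene stay as the last step left them, time stands still between calls to the robot, and variables do not carry over. Pictures are saved under pics/ and viewed, at most 10 in all, crops included, and the job is handed in when it is done.

Besides the shell and the picture viewer there is one more tool, called after ">>>" by a JSON object that holds its "name" and its "arguments". arm_command: Moves the arm, as the interface text tells. Its arguments: {"type":"object","properties":{"commands":{"type":"array","items":{"type":"array"}},"squeeze":{"type":"number"}},"required":["commands"]}

```bash
mkdir -p pics; ls
python3 - <<'E'
from workcell import arm, eyes
import cv2
o=arm.get_obs();print({k:o[k] for k in('clock','tool_pos','eef_rot','grip_width')})
for n in('side','top'):
    im=eyes.get_image(n);cv2.imwrite(f'pics/{n}0.png',im['pixels'][:,:,::-1]);print(n,im['mtx'],im['k1'],im['T'])
E
```

```text
pics
{'clock': 0.0, 'tool_pos': array([ 0.15931109, -0.60421341,  0.40406633]), 'eef_rot': array([-3.14034311e+00,  5.58180811e-05,  2.57805846e-01]), 'grip_width': 0.08512368131840171}
side [[514.53023448   0.         279.15182332]
 [  0.         514.53023448 210.67179279]
 [  0.           0.           1.        ]] 0.021228602302656937 [[-0.70334542 -0.33816347  0.6252605  -0.047337  ]
 [-0.71079224  0.34560932 -0.61264068  0.61430265]
 [-0.00892316 -0.87532832 -0.48344669  0.53950698]
 [ 0.          0.          0.          1.        ]]
top [[388.29459092   0.         282.79648414]
 [  0.         388.29459092 203.12544968]
 [  0.           0.           1.        ]] -0.08205953352904163 [[-0.00662157 -0.99650412  0.08328077  0.50186625]
 [-0.99996617  0.006192   -0.00541534  0.01367444]
 [ 0.00488074 -0.08331381 -0.99651141  0.76610972]
 [ 0.          0.          0.          1.        ]]
```

View pics/side0.png

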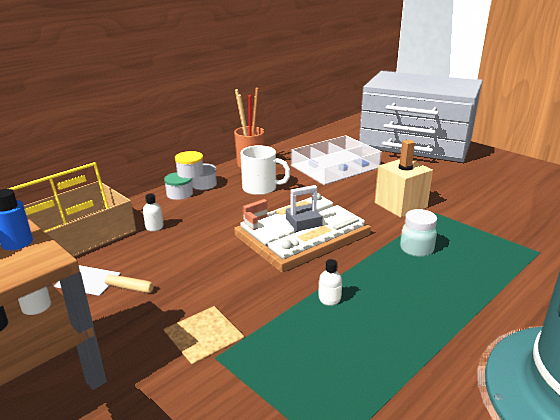

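View pics/top0.png

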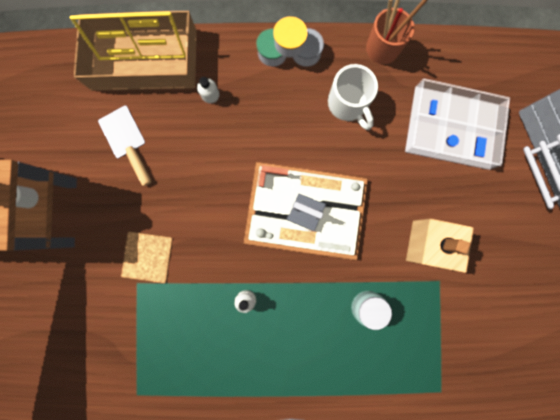

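The side view shows the base with the weight (~303,208), the stand and stylus (~405,175), the pad (~205,333), and the mug, jar and bottles. In the top view, the base is at (307,210), the pad at (147,257) and the stand at (440,245). Next I'll zoom in.

```bash
cat > h.py <<'E'
import cv2, numpy as np
from workcell import arm, eyes
def grab(n):
    return eyes.get_image(n)
def ray(im,uv):
    uv=np.asarray(uv,float).reshape(-1,1,2)
    p=cv2.undistortPoints(uv,im['mtx'],np.array([im['k1'],0,0,0.]))[:,0]
    d=np.c_[p,np.ones(len(p))]@im['T'][:3,:3].T
    return im['T'][:3,3],d
def plane(im,uv,z):
    o,d=ray(im,uv); return o+d*((z-o[2])/d[:,2])[:,None]
def proj(im,P):
    Ti=np.linalg.inv(im['T']); P=np.atleast_2d(P)
    return cv2.projectPoints(P.astype(float),cv2.Rodrigues(Ti[:3,:3])[0],Ti[:3,3],im['mtx'],np.array([im['k1'],0,0,0.]))[0][:,0]
def two(im1,uv1,im2,uv2):
    o1,d1=ray(im1,uv1);o2,d2=ray(im2,uv2)
    A=np.c_[d1[0],-d2[0]];s=np.linalg.lstsq(A,o2-o1,rcond=None)[0]
    a=o1+s[0]*d1[0];b=o2+s[1]*d2[0];return (a+b)/2,np.linalg.norm(a-b)
E
python3 - <<'E'
import cv2,numpy as np
t=cv2.imread('pics/top0.png');s=cv2.imread('pics/side0.png')
r=lambda i,x,y,w,h,k:cv2.resize(i[y:y+h,x:x+w],None,fx=k,fy=k,interpolation=cv2.INTER_CUBIC)
a=r(t,240,155,133,110,6)[:600,:800]
cv2.imwrite('pics/a.png',a)
b=np.zeros((600,800,3),np.uint8)
b[:300,:400]=r(t,400,205,80,75,5)[:300,:400] if 0 else r(t,400,210,80,60,5)
b[:300,400:]=r(s,370,135,80,60,5) if 0 else cv2.resize(s[130:220,360:480],(400,300),interpolation=cv2.INTER_CUBIC)
b[300:,:400]=cv2.resize(t[220:295,100:200],(400,300),interpolation=cv2.INTER_CUBIC)
b[300:,400:]=cv2.resize(s[175:265,235:355],(400,300),interpolation=cv2.INTER_CUBIC)
cv2.imwrite('pics/b.png',b)
E
```

```text
(no output)
```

View pics/a.png

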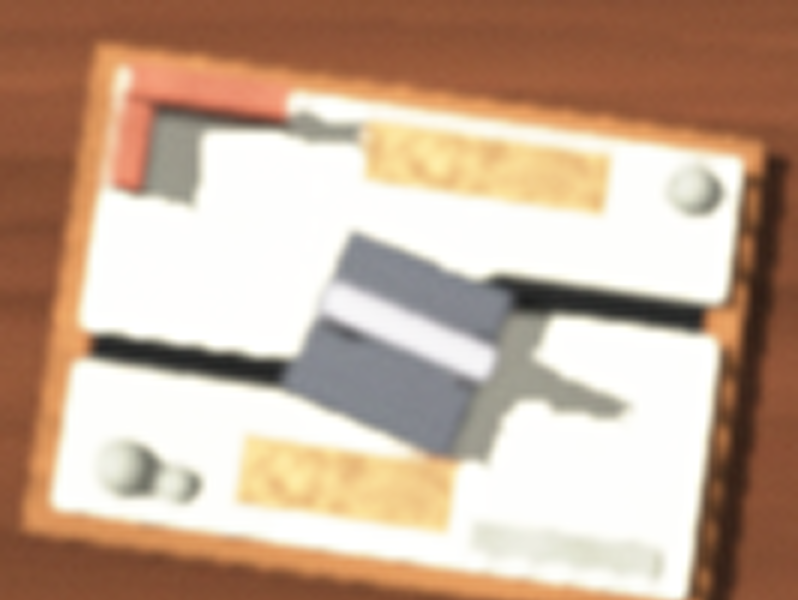

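View pics/b.png

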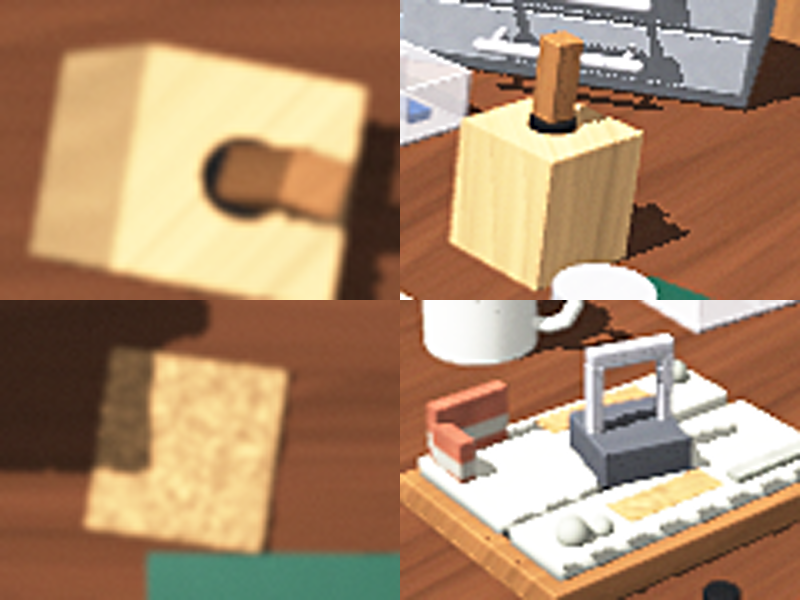

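The top crop shows the weight's block corners at (352,232), (513,290), (452,458), (285,385), with the handle bar running (328,300) to (493,365). The stand top's corners are (153,42), (368,88), (338,299), (108,268). The pad's are (115,47), (289,70), (263,252), (86,225) within its own quarter.

```bash
cat > m.py <<'E'
from h import *
t=grab('top');s=grab('side')
np.set_printoptions(precision=4,suppress=True)
def rect(P):
    r=cv2.minAreaRect((P[:,:2]*1000).astype(np.float32)); return np.round(r[0],1),np.round(r[1],1),round(r[2],2)
cv=lambda p,k,o:(np.array(p,float)+.5)/k-.5+np.array(o)
hsv=cv2.cvtColor(t['pixels'],cv2.COLOR_RGB2HSV)
roi=np.zeros(hsv.shape[:2],np.uint8);roi[155:265,240:375]=1
m=((hsv[...,1]<60)&(hsv[...,2]>150)).astype(np.uint8)*roi
n,l,st,_=cv2.connectedComponentsWithStats(m)
for i in np.argsort(-st[1:,4])[:2]+1:
    print(st[i])
big=[i for i in range(1,n) if st[i,4]>800]
ys,xs=np.where(np.isin(l,big)); print('slabs',rect(plane(t,np.c_[xs,ys],.032)))
P=plane(t,cv([[97,44],[765,143],[24,530]],6,(240,155)),.02);print('plinth',P, (P[1]+P[2])/2)
P=plane(t,cv([[352,232],[513,290],[452,458],[285,385]],6,(240,155)),.056);print('weight',P.mean(0),rect(P))
P=plane(t,cv([[328,300],[493,365]],6,(240,155)),.108);print('bar',P,P.mean(0),np.arctan2(*(P[0]-P[1])[[1,0]]))
P=plane(t,cv([[115,47],[289,70],[263,252],[86,225]],4,(100,220)),.004);print('pad',P.mean(0),rect(P))
P=plane(t,cv([[153,42],[368,88],[338,299],[108,268]],5,(400,210)),.09);print('stand',P.mean(0),rect(P))
# side: crop scale 400/120
k=400/120
c=lambda p,o:cv(p,k,o)
P=plane(s,c([[61,118],[153,163],[242,130]],(360,130)),.09);print('stand side',P,(P[0]+P[2])/2)
P=plane(s,c([[186,54],[274,38]],(235,175)),.108);print('bar side',P,P.mean(0))
E
python3 m.py
```

```text
[ 249  171  115   84 5822]
[260 167   1   3   3]
slabs (array([550.1, -35. ]), array([202.6, 142.3]), 81.39)
plinth [[ 0.6451  0.0618  0.02  ]
 [ 0.6115 -0.155   0.02  ]
 [ 0.4883  0.0852  0.02  ]] [ 0.5499 -0.0349  0.02  ]
weight [ 0.5457 -0.0333  0.056 ] (array([546.2, -34.3]), array([55.5, 54.7]), 65.99)
bar [[ 0.5543 -0.0094  0.108 ]
 [ 0.5355 -0.0559  0.108 ]] [ 0.5449 -0.0326  0.108 ] 1.1879608625855032
pad [0.4615 0.2783 0.004 ] (array([461.7, 278.2]), array([89.7, 89.6]), 81.84)
stand [ 0.4835 -0.2812  0.09  ] (array([ 482.1, -281.1]), array([83.9, 81.2]), 77.68)
stand side [[ 0.5264 -0.2454  0.09  ]
 [ 0.4467 -0.2289  0.09  ]
 [ 0.4338 -0.309   0.09  ]] [ 0.4801 -0.2772  0.09  ]
bar side [[ 0.55   -0.001   0.108 ]
 [ 0.5283 -0.0504  0.108 ]] [ 0.5392 -0.0257  0.108 ]
```

Run:
```python
import cv2,numpy as np
t=cv2.imread('pics/top0.png');s=cv2.imread('pics/side0.png')
r=lambda i,x,y,w,h:cv2.resize(i[y:y+h,x:x+w],(400,300),interpolation=cv2.INTER_CUBIC)
b=np.vstack([np.hstack([r(t,435,230,40,30),r(s,390,137,40,30)]),np.hstack([r(t,0,150,160,120),r(s,0,180,280,210)])])
cv2.imwrite('pics/c.png',b)
```

```text
(no output)
```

View pics/c.png

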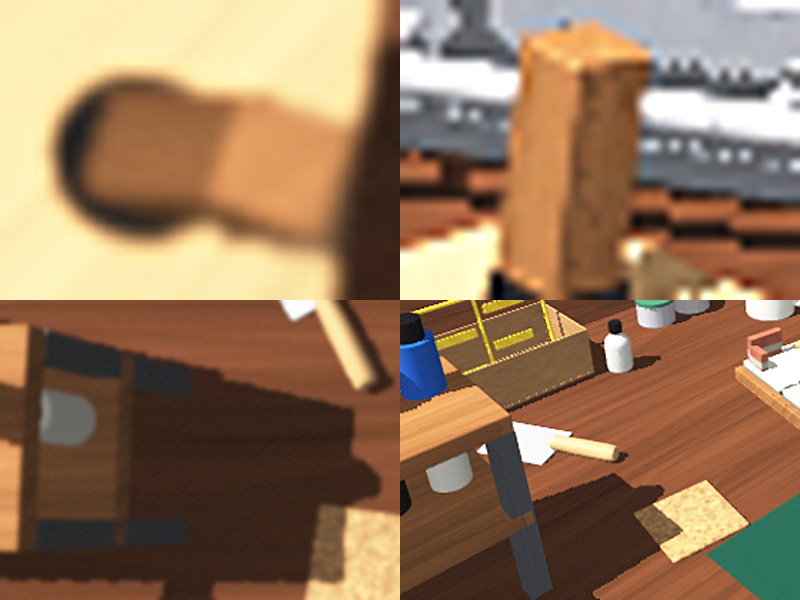

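The crop shows the stylus grip square with the stand, its top face centred at about (283,168) in the top view and (188,47) in the side view. The shelf plank's corner is at (42,30) in the top crop and (80,88) or (115,108) in the side crop.

Run:
```python
from h import *
np.set_printoptions(precision=4,suppress=True)
t=grab('top');s=grab('side')
print('shelf far',two(t,[16.8,162],s,[56,241.6]));print('shelf near',two(t,[15.2,247.6],s,[80.5,255.6]))
tc=[463.3,246.8];sc=[408.8,141.7]
print('grip top',two(t,tc,s,sc),plane(t,tc,.15),plane(s,sc,.15))
# collar: left/top/bottom arc centre
print('collar top',plane(t,[(148-.5)/10+435-.5+.05,230+157/10-.5],.096))
print('base centre check: predicted corners in side view')
c,y=np.array([.550,-.035]),-.151
R=np.array([[np.cos(y),-np.sin(y)],[np.sin(y),np.cos(y)]])
for p in([-80,110],[-80,-110],[80,-110]): print(proj(s,np.r_[c+R@np.array(p)/1e3,.02]))
# measured side edges
g=cv2.cvtColor(s['pixels'],cv2.COLOR_RGB2HSV)
m=((g[...,0]>8)&(g[...,0]<20)&(g[...,1]>130)&(g[...,2]>150)).astype(np.uint8);m[:190]=0;m[270:]=0;m[:,:230]=0;m[:,375:]=0
ys,xs=np.where(m);print('left',xs.min(),ys[xs.argmin()],'bottom',xs[ys.argmax()],ys.max(),'right',xs.max(),ys[xs.argmax()])
```

```text
shelf far (array([0.6099, 0.4224, 0.1701]), np.float64(0.035153899170371865))
shelf near (array([0.4857, 0.4216, 0.1949]), np.float64(0.005843443452777782))
grip top (array([ 0.4809, -0.2824,  0.1451]), np.float64(0.0003622816251290729)) [[ 0.4809 -0.2802  0.15  ]] [[ 0.4743 -0.271   0.15  ]]
collar top [[ 0.4822 -0.2806  0.096 ]]
base centre check: predicted corners in side view
[[281.5054 262.3037]]
[[370.8688 224.4029]]
[[318.9788 195.0113]]
left 230 190 bottom 232 269 right 374 192
```

>>> {"name": "arm_command", "arguments": {"commands": [[[0.05, 0.05, 0.03], [0, 0, 0.09], -1], [[0.09, 0.1, 0.03], [0, 0, 0.18], -1], [[0.13, 0.15, 0.03], [0, 0, 0.27], -1], [[0.17, 0.2, 0.03], [0, 0, 0.36], -1], [[0.21, 0.25, 0.03], [0, 0, 0.45], -1], [[0.25, 0.3, 0.03], [0, 0, 0.54], -1], [[0.28, 0.35, 0.03], [0, 0, 0.63], -1], [[0.31, 0.4, 0.03], [0, 0, 0.72], -1], [[0.34, 0.45, 0.03], [0, 0, 0.81], -1], [[0.36, 0.5, 0.03], [0, 0, 0.908], -1]]}}

```text
clock: 1.3
tool_pos: [0.4597, -0.2093, 0.4348]
eef_rot: [3.141, 0.0, 1.169]
force: [1.3, -0.2, 0.1]
grip_width: 0.0854
grip_force: 0.0
```

>>> {"name": "arm_command", "arguments": {"commands": [[[0.03, 0.05, 0.0], [0, 0, 0], -1], [[0.05, 0.1, -0.03], [0, 0, 0], -1], [[0.07, 0.14, -0.07], [0, 0, 0], -1], [[0.085, 0.176, -0.1], [0, 0, 0], -1], [[0.085, 0.176, -0.12], [0, 0, 0], -1], [[0.085, 0.176, -0.12], [0, 0, 0], -1]]}}

```text
clock: 1.9
tool_pos: [0.5434, -0.032, 0.3104]
eef_rot: [-3.135, 0.0, 1.17]
force: [-0.3, -1.2, 0.8]
grip_width: 0.0855
grip_force: 0.0
```

Run:
```python
from h import *
o=arm.get_obs();print(o['tool_pos'],o['eef_rot'],o['clock'],o['q'])
t=grab('top');s=grab('side');r=lambda i,x,y,w,h:cv2.resize(i['pixels'][y:y+h,x:x+w],(400,600),interpolation=cv2.INTER_CUBIC)
cv2.imwrite('pics/d.png',np.hstack([r(t,255,140,110,165),r(s,240,110,130,195)])[:,:,::-1])
```

```text
[ 0.54340046 -0.03196984  0.31043627] [-3.13542089e+00  1.78254387e-04  1.17028642e+00] 1.9 [ 0.40325789  0.43247805 -0.49606948  1.88536448  0.25576751  0.89252651
 -0.61774322]
```

View pics/d.png

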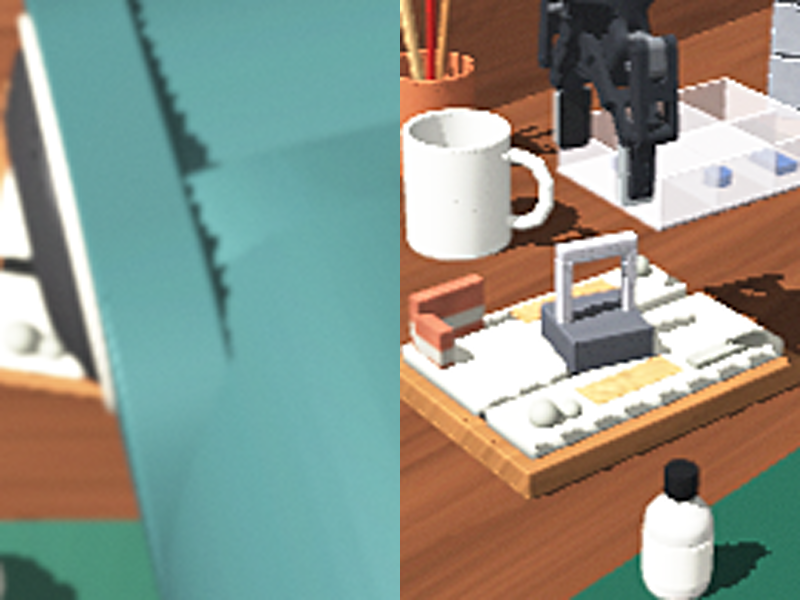

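Side crop: the plinth's front corner is at (528,472), within 1 px of the predicted position. The bar's top is centred near (597,244), and the fingertips are at (573,148) and (638,200).

Run:
```python
from h import *
np.set_printoptions(precision=4,suppress=True)
s=grab('side');k=400/130
f=lambda p:np.array([240+(p[0]-400)/k,110+p[1]/k])
for n,P in(('bar',[.545,-.033,.108]),('tipL',[.5434+.0425*np.cos(-.4),-.032+.0425*np.sin(-.4),.150]),('tipR',[.5434-.0425*np.cos(-.4),-.032-.0425*np.sin(-.4),.150])):
    q=proj(s,P)[0];print(n,(q[0]-240)*k+400,(q[1]-110)*k)
print(plane(s,f((597,244)),.108))
```

```text
bar 597.2858804738028 234.59663338103752
tipL 571.1058455698899 147.68442251100606
tipR 629.2585314756959 200.8113028238293
[[ 0.5363 -0.0234  0.108 ]]
```

>>> {"name": "arm_command", "arguments": {"commands": [[[0.002, -0.001, -0.03], [0, 0, -0.005], -1], [[0.002, -0.001, -0.05], [0, 0, -0.005], -1], [[0.002, -0.001, -0.055], [0, 0, -0.005], -1], [[0.002, -0.001, -0.055], [0, 0, -0.005], -1]], "squeeze": 50}}

```text
clock: 2.45
tool_pos: [0.546, -0.0369, 0.2603]
eef_rot: [3.141, 0.0, 1.16]
force: [0.7, 0.1, 0.7]
grip_width: 0.0851
grip_force: 0.0
```

>>> {"name": "arm_command", "arguments": {"commands": [[[0, 0, 0], [0, 0, 0], 1], [[0, 0, 0], [0, 0, 0], 1], [[0, 0, 0], [0, 0, 0], 1], [[0, 0, 0], [0, 0, 0], 1], [[0, 0, 0], [0, 0, 0], 1], [[0, 0, 0], [0, 0, 0], 1], [[0, 0, 0], [0, 0, 0], 1], [[0, 0, 0], [0, 0, 0], 1]], "squeeze": 50}}

```text
clock: 3.25
tool_pos: [0.5456, -0.0358, 0.2596]
eef_rot: [-3.141, 0.0, 1.161]
force: [-4.8, 0.3, 7.0]
grip_width: 0.0087
grip_force: 49.5
```

>>> {"name": "arm_command", "arguments": {"commands": [[[0, 0, 0.003], [0, 0, 0], 1], [[0, 0, 0.01], [0, 0, 0], 1], [[0, 0, 0.025], [0, 0, 0], 1], [[0, 0, 0.045], [0, 0, 0], 1], [[0, 0, 0.065], [0, 0, 0], 1], [[0, 0, 0.08], [0, 0, 0], 1], [[0, 0, 0.085], [0, 0, 0], 1], [[0, 0, 0.085], [0, 0, 0], 1]], "squeeze": 60}}

```text
clock: 4.05
tool_pos: [0.5459, -0.0361, 0.3452]
eef_rot: [3.141, -0.0, 1.161]
force: [-0.2, 0.5, -7.1]
grip_width: 0.0086
grip_force: 58.8
```

>>> {"name": "arm_command", "arguments": {"commands": [[[-0.003, 0.01, 0], [0, 0, 0.01], 1], [[-0.008, 0.03, 0], [0, 0, 0.03], 1], [[-0.017, 0.065, 0], [0, 0, 0.06], 1], [[-0.028, 0.105, 0], [0, 0, 0.09], 1], [[-0.039, 0.145, 0], [0, 0, 0.125], 1], [[-0.05, 0.185, 0], [0, 0, 0.16], 1], [[-0.06, 0.225, 0], [0, 0, 0.195], 1], [[-0.07, 0.26, 0], [0, 0, 0.225], 1], [[-0.077, 0.288, 0], [0, 0, 0.25], 1], [[-0.082, 0.305, 0], [0, 0, 0.265], 1]]}}

```text
clock: 5.05
tool_pos: [0.4617, 0.2722, 0.3441]
eef_rot: [-3.14, -0.001, 1.431]
force: [0.6, -0.5, -5.9]
grip_width: 0.0086
grip_force: 58.8
```

>>> {"name": "arm_command", "arguments": {"commands": [[[-0.002, 0.007, -0.02], [0, 0, 0], 1], [[-0.002, 0.009, -0.05], [0, 0, 0], 1], [[-0.002, 0.009, -0.07], [0, 0, 0], 1], [[-0.002, 0.009, -0.09], [0, 0, 0], 1], [[-0.002, 0.009, -0.1], [0, 0, 0], 1], [[-0.002, 0.009, -0.1], [0, 0, 0], 1]]}}

```text
clock: 5.65
tool_pos: [0.4613, 0.278, 0.2434]
eef_rot: [-3.139, 0.001, 1.426]
force: [0.1, 0.6, -5.7]
grip_width: 0.0088
grip_force: 58.9
```

>>> {"name": "arm_command", "arguments": {"commands": [[[0, 0, -0.004], [0, 0, 0], 1], [[0, 0, -0.007], [0, 0, 0], 1], [[0, 0, -0.009], [0, 0, 0], 1], [[0, 0, -0.0105], [0, 0, 0], 1], [[0, 0, -0.0115], [0, 0, 0], 1], [[0, 0, -0.0115], [0, 0, 0], 1]]}}

```text
clock: 6.25
tool_pos: [0.4619, 0.2779, 0.233]
eef_rot: [-3.141, 0.0, 1.426]
force: [-0.3, -0.3, -5.6]
grip_width: 0.0087
grip_force: 58.8
```

>>> {"name": "arm_command", "arguments": {"commands": [[[0, 0, -0.001], [0, 0, 0], 1], [[0, 0, -0.002], [0, 0, 0], 1], [[0, 0, -0.002], [0, 0, 0], 1]]}}

```text
clock: 6.55
tool_pos: [0.4618, 0.2782, 0.2315]
eef_rot: [3.141, 0.0, 1.426]
force: [-4.5, -1.6, 6.1]
grip_width: 0.0087
grip_force: 60.6
```

>>> {"name": "arm_command", "arguments": {"commands": [[[0, 0, 0], [0, 0, 0], 0.6], [[0, 0, 0], [0, 0, 0], 0.2], [[0, 0, 0], [0, 0, 0], -0.3], [[0, 0, 0], [0, 0, 0], -1], [[0, 0, 0], [0, 0, 0], -1], [[0, 0, 0], [0, 0, 0], -1], [[0, 0, 0], [0, 0, 0], -1]]}}

```text
clock: 7.25
tool_pos: [0.4619, 0.2779, 0.2311]
eef_rot: [-3.142, -0.0, 1.426]
force: [0.1, 0.3, 0.2]
grip_width: 0.0853
grip_force: 0.0
```

>>> {"name": "arm_command", "arguments": {"commands": [[[0, 0, 0.03], [0, 0, 0], -1], [[0, 0, 0.07], [0, 0, 0], -1], [[0.0, -0.03, 0.11], [0, 0, 0], -1], [[0.0, -0.08, 0.14], [0, 0, 0], -1], [[0.0, -0.13, 0.14], [0, 0, 0], -1], [[0.0, -0.18, 0.14], [0, 0, 0], -1], [[0.0, -0.23, 0.14], [0, 0, 0], -1], [[0.005, -0.28, 0.14], [0, 0, 0], -1], [[0.01, -0.33, 0.14], [0, 0, 0], -1], [[0.01, -0.38, 0.14], [0, 0, -0.03], -1]]}}

```text
clock: 8.25
tool_pos: [0.4717, -0.0964, 0.3713]
eef_rot: [3.141, 0.0, 1.396]
force: [1.1, 0.3, -0.3]
grip_width: 0.0856
grip_force: 0.0
```

Run:
```python
from h import *
o=arm.get_obs();print(o['tool_pos'],o['eef_rot'],o['clock'],o['grip_width'])
t=grab('top');s=grab('side');r=lambda i,x,y,w,h:cv2.resize(i['pixels'][y:y+h,x:x+w],(400,300),interpolation=cv2.INTER_CUBIC)
cv2.imwrite('pics/e.png',np.vstack([np.hstack([r(t,100,215,100,75),r(s,150,270,120,90)]),np.hstack([r(t,230,155,148,111),r(s,225,170,160,120)])])[:,:,::-1])
```

```text
[ 0.47166712 -0.09644439  0.37134512] [3.14085683e+00 2.20079296e-04 1.39575768e+00] 8.25 0.08559130646312059
```

View pics/e.png

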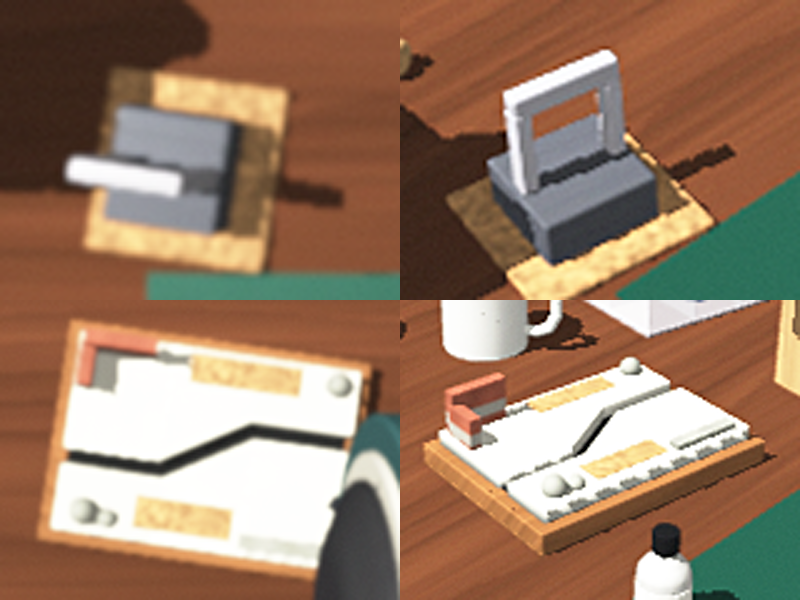

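The weight stands well inside the pad. The joint is open and fully visible, with its bends at about (162,467) and (250,432) in the top crop. Next I'll fit the centre line.

Run:
```python
from h import *
from scipy.optimize import least_squares
np.set_printoptions(precision=4,suppress=True)
t=grab('top')
c0,y0=np.array([.550,-.035]),-.151
L=np.array([[-18,100],[-18,30],[18,-30],[18,-100]])/1e3
g=t['pixels'].max(2)
H,W=g.shape;vv,uu=np.mgrid[:H,:W]
P=plane(t,np.c_[uu.ravel(),vv.ravel()],.030)[:,:2]
def loc(p,c,y): d=p-c;return np.c_[d@[np.cos(y),np.sin(y)],d@[-np.sin(y),np.cos(y)]]
def dist(q):
    best=None
    out=np.full(len(q),9.)
    for a,b in zip(L[:-1],L[1:]):
        e=(b-a)/np.linalg.norm(b-a);s=np.clip((q-a)@e,0,np.linalg.norm(b-a));v=q-a-s[:,None]*e
        sd=e[0]*v[:,1]-e[1]*v[:,0];sd=np.sign(sd)*np.linalg.norm(v,axis=1);out=np.where(abs(sd)<abs(out),sd,out)
    return out
q=loc(P,c0,y0)
near=(abs(dist(q))<.013)&(q[:,1]<.093)&(q[:,1]>-.075)
w=np.clip((170-g.ravel().astype(float))/120,0,1)
sel=near&(w>.3);print(sel.sum())
pts,ww=P[sel],w[sel]
r=least_squares(lambda x:np.sqrt(ww)*dist(loc(pts,x[:2],x[2]))*1e3,[*c0,y0],x_scale=[.01,.01,.05])
print(r.x,np.sqrt(np.mean(r.fun**2)))
c,y=r.x[:2],r.x[2]
R=np.array([[np.cos(y),-np.sin(y)],[np.sin(y),np.cos(y)]])
for cc,yy in((r.x[:2],r.x[2]),(c0,y0)):
    R=np.array([[np.cos(yy),-np.sin(yy)],[np.sin(yy),np.cos(yy)]])
    print(cc+np.array([[-18,95],[-18,30],[18,-30],[18,-95]])/1e3@R.T)
```

```text
418
[ 0.5501 -0.0343 -0.148 ] 2.058352037169257
[[ 0.5463  0.0623]
 [ 0.5368 -0.002 ]
 [ 0.5635 -0.0666]
 [ 0.5539 -0.1309]]
[[ 0.5465  0.0616]
 [ 0.5367 -0.0026]
 [ 0.5633 -0.0674]
 [ 0.5535 -0.1316]]
```

>>> {"name": "arm_command", "arguments": {"commands": [[[0, -0.04, 0], [0, 0, -0.01], -1], [[0.003, -0.08, 0], [0, 0, -0.02], -1], [[0.006, -0.12, 0], [0, 0, -0.03], -1], [[0.008, -0.16, 0], [0, 0, -0.036], -1], [[0.01, -0.184, 0], [0, 0, -0.036], -1], [[0.01, -0.184, 0], [0, 0, -0.036], -1]]}}

```text
clock: 9.0
tool_pos: [0.4817, -0.2807, 0.3706]
eef_rot: [-3.141, 0.0, 1.357]
force: [0.2, -0.3, -0.4]
grip_width: 0.0852
grip_force: 0.0
```

>>> {"name": "arm_command", "arguments": {"commands": [[[0, 0, -0.03], [0, 0, 0], -1], [[0, 0, -0.06], [0, 0, 0], -1], [[0, 0, -0.08], [0, 0, 0], -1], [[0, 0, -0.09], [0, 0, 0], -1], [[0, 0, -0.093], [0, 0, 0], -1], [[0, 0, -0.093], [0, 0, 0], -1], [[0, 0, -0.093], [0, 0, 0], 0], [[0, 0, -0.093], [0, 0, 0], 0.3], [[0, 0, -0.093], [0, 0, 0], 1], [[0, 0, -0.093], [0, 0, 0], 1]], "squeeze": 40}}

```text
clock: 10.0
tool_pos: [0.4818, -0.2785, 0.2784]
eef_rot: [3.141, 0.0, 1.36]
force: [-0.1, 0.1, 0.4]
grip_width: 0.0284
grip_force: 0.0
```

>>> {"name": "arm_command", "arguments": {"commands": [[[0, 0, 0], [0, 0, 0], 1], [[0, 0, 0], [0, 0, 0], 1], [[0, 0, 0], [0, 0, 0], 1], [[0, 0, 0], [0, 0, 0], 1]]}}

```text
clock: 10.4
tool_pos: [0.4819, -0.2785, 0.2784]
eef_rot: [3.141, 0.0, 1.36]
force: [-1.0, 0.1, 5.4]
grip_width: 0.0203
grip_force: 39.0
```

>>> {"name": "arm_command", "arguments": {"commands": [[[0, 0, 0.01], [0, 0, 0], 1], [[0, 0, 0.03], [0, 0, 0], 1], [[0, 0, 0.055], [0, 0, 0], 1], [[0, 0, 0.08], [0, 0, 0], 1], [[0, 0, 0.105], [0, 0, 0], 1], [[0.01, 0.02, 0.12], [0, 0, 0], 1], [[0.02, 0.05, 0.12], [0, 0, 0], 1], [[0.025, 0.08, 0.12], [0, 0, 0], 1], [[0.03, 0.12, 0.12], [0, 0, 0], 1], [[0.035, 0.16, 0.12], [0, 0, 0], 1]]}}

```text
clock: 11.4
tool_pos: [0.5167, -0.117, 0.3987]
eef_rot: [3.141, 0.0, 1.359]
force: [0.8, 0.4, -0.0]
grip_width: 0.0203
grip_force: 39.2
```

>>> {"name": "arm_command", "arguments": {"commands": [[[0.01, 0.04, -0.01], [0, 0, 0], 1], [[0.02, 0.08, -0.02], [0, 0, 0], 1], [[0.025, 0.12, -0.03], [0, 0, 0], 1], [[0.03, 0.15, -0.04], [0, 0, 0], 1], [[0.03, 0.17, -0.04], [0, 0, 0], 1], [[0.03, 0.181, -0.04], [0, 0, 0], 1], [[0.03, 0.181, -0.04], [0, 0, 0], 1], [[0.03, 0.181, -0.04], [0, 0, 0], 1]]}}

```text
clock: 12.2
tool_pos: [0.5469, 0.0616, 0.3584]
eef_rot: [3.141, 0.001, 1.359]
force: [0.2, -0.2, -0.4]
grip_width: 0.0205
grip_force: 39.2
```

Run:
```python
from h import *
np.set_printoptions(precision=4,suppress=True)
o=arm.get_obs();p=o['tool_pos'];print(p,o['eef_rot'],o['clock'],o['grip_width'],o['force'])
s=grab('side');b=p-[0,0,.2634];q=proj(s,b+[0,0,.003])[0];print('pred ball px',q, 'shaft',proj(s,b+[0,0,.06]))
x,y=int(q[0])-30,int(q[1])-65;print('crop origin',x,y)
cv2.imwrite('pics/f.png',cv2.resize(s['pixels'][y:y+90,x:x+60],(400,600),interpolation=cv2.INTER_CUBIC)[:,:,::-1])
cv2.imwrite('pics/f_raw.png',s['pixels'][:,:,::-1])
```

```text
[0.5469 0.0616 0.3584] [3.1412 0.0005 1.3589] 12.2 0.020499805709385695 [ 0.2482 -0.2296 -0.4407]
pred ball px [267.3686 207.6155] shaft [[266.7132 178.8697]]
crop origin 237 142
```

View pics/f.png

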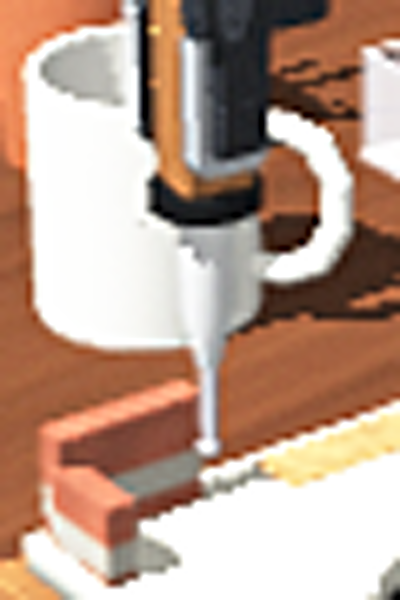

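The ball is at crop (208,443), which is pixel (267.8,208.0). The predicted position was (267.4,207.6), so the stylus sits centred and upright in the grasp. Next I'll check the fitted joint against the side view.

Run:
```python
from h import *
s=grab('side');img=s['pixels'][:,:,::-1].copy();k=5;x0,y0=230,170
big=cv2.resize(img[y0:y0+110,x0:x0+160],None,fx=k,fy=k,interpolation=cv2.INTER_CUBIC)
c,y=np.array([.5501,-.0345]),-.149
R=np.array([[np.cos(y),-np.sin(y)],[np.sin(y),np.cos(y)]])
def line(pts,z,col):
    q=proj(s,np.c_[c+np.array(pts)/1e3@R.T,np.full(len(pts),z)])
    cv2.polylines(big,[np.round((q-[x0,y0]+.5)*k).astype(int)],False,col,1)
for d in(-8,8): line([(-18+d,100),(-18+d,30-d*.29*-1),(18+d,-30+d*.29),(18+d,-100)],.032,(0,0,255))
line([(-70,100),(70,100),(70,-100),(-70,-100),(-70,100)],.032,(255,0,0))
cv2.imwrite('pics/g.png',big)
```

```text
(no output)
```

View pics/g.png

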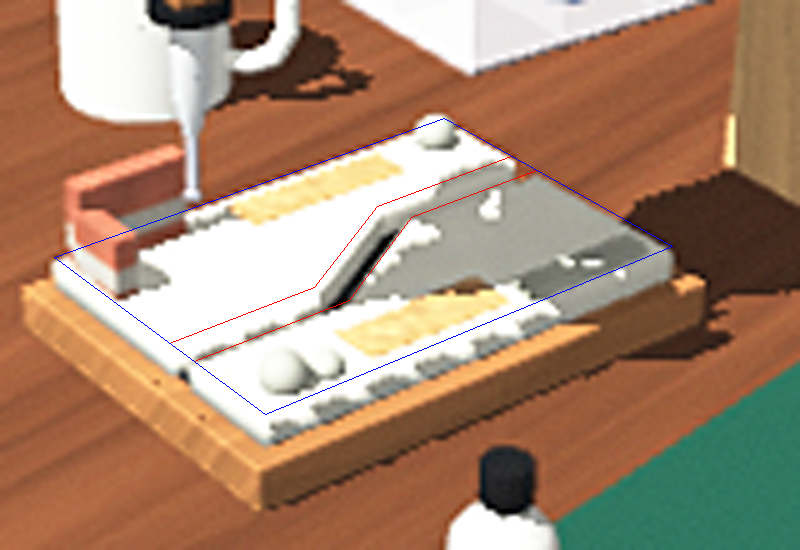

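The predicted outline (blue) sits about 2 px above the real slab edges in the side view: front corner (270,430) against (265,413). The two cameras therefore disagree by a few mm. The released weight's true position is known from the gripper pose, so I can use it to see which camera is biased.

Run:
```python
from h import *
np.set_printoptions(precision=4,suppress=True)
t=grab('top');s=grab('side')
def bar(im,x,y,w,h,n):
    g=cv2.cvtColor(im['pixels'],cv2.COLOR_RGB2HSV)[y:y+h,x:x+w]
    m=((g[...,1]<45)&(g[...,2]>175)).astype(np.uint8)
    k,l,st,ce=cv2.connectedComponentsWithStats(m);i=1+np.argmax(st[1:,4]);print(n,st[i]+[x,y,0,0,0],ce[i]+[x,y])
    ys,xs=np.where(l==i);return np.c_[xs+x,ys+y]
a=bar(t,100,215,100,75,'top');b=bar(s,150,270,120,90,'side')
P=plane(t,a,.080)[:,:2]
ux=np.array([np.cos(-.145),np.sin(-.145)]);uy=np.array([-ux[1],ux[0]])
c=np.array([.4619,.2779])
d=(P-c);print('top bar: x range',np.percentile(d@ux,[2,50,98]),'y',np.percentile(d@uy,[2,50,98]))
# predicted bar top-face corners in each view vs. outline
for n,im in(('top',t),('side',s)):
    for sx,sy in((-5,26),(5,26),(5,-26),(-5,-26)): print(n,sx,sy,proj(im,np.r_[c+(sx*ux+sy*uy)/1e3,.080])[0])
# side: upper edge of bright region per column
for x in range(b[:,0].min(),b[:,0].max()+1,4): print(x,b[b[:,0]==x,1].min(),end='; ')
```

```text
top [116 254   5   7  25] [118.28 257.36]
side [181 285  34  44 275] [192.3345 300.6545]
top bar: x range [-0.0059 -0.0014  0.0037] y [0.0217 0.0254 0.0295]
top -5 26 [117.6283 259.3407]
top 5 26 [118.5184 253.7559]
top 5 -26 [146.751  258.0694]
top -5 -26 [145.8745 263.687 ]
side -5 26 [185.3038 297.7238]
side 5 26 [182.056  294.1992]
side 5 -26 [213.7464 280.9405]
side -5 -26 [217.1727 284.215 ]
181 297; 185 296; 189 294; 193 292; 197 291; 201 289; 205 287; 209 286; 213 286;
```

The top camera agrees with the gripper to about 1 mm in x, and the side camera is about 2 px low, so I'll use the top-view fit. The stylus sits about 2 mm to -y of the tool axis, so I'll command y + 2 mm. Now I'll descend at the left end.

>>> {"name": "arm_command", "arguments": {"commands": [[[0, 0.001, -0.02], [0, 0, 0], 1], [[-0.0005, 0.002, -0.04], [0, 0, 0], 1], [[-0.0005, 0.0024, -0.052], [0, 0, 0], 1], [[-0.0005, 0.0024, -0.06], [0, 0, 0], 1], [[-0.0005, 0.0024, -0.066], [0, 0, 0], 1], [[-0.0005, 0.0024, -0.07], [0, 0, 0], 1], [[-0.0005, 0.0024, -0.072], [0, 0, 0], 1], [[-0.0005, 0.0024, -0.072], [0, 0, 0], 1]]}}

```text
clock: 13.2
tool_pos: [0.5464, 0.065, 0.2862]
eef_rot: [3.141, 0.0, 1.36]
force: [-0.8, -1.2, -1.2]
grip_width: 0.0205
grip_force: 39.3
```

>>> {"name": "arm_command", "arguments": {"commands": [[[0, -0.001, -0.001], [0, 0, 0], 1], [[0, -0.001, -0.002], [0, 0, 0], 1], [[0, -0.001, -0.002], [0, 0, 0], 1]]}}

```text
clock: 13.5
tool_pos: [0.5463, 0.0639, 0.2841]
eef_rot: [3.142, 0.0, 1.36]
force: [0.2, -0.9, -1.1]
grip_width: 0.0203
grip_force: 39.3
```

>>> {"name": "arm_command", "arguments": {"commands": [[[0, 0, -0.0005], [0, 0, 0], 1], [[0, 0, -0.0008], [0, 0, 0], 1], [[0, 0, -0.0008], [0, 0, 0], 1]]}}

```text
clock: 13.8
tool_pos: [0.5463, 0.064, 0.2833]
eef_rot: [-3.142, -0.0, 1.36]
force: [0.7, -0.6, -0.5]
grip_width: 0.0206
grip_force: 39.3
```

>>> {"name": "arm_command", "arguments": {"commands": [[[0, 0, -0.0004], [0, 0, 0], 1], [[0, 0, -0.0006], [0, 0, 0], 1], [[0, 0, -0.0006], [0, 0, 0], 1]]}}

```text
clock: 14.1
tool_pos: [0.5464, 0.064, 0.2828]
eef_rot: [3.141, -0.0, 1.36]
force: [0.0, -0.5, 4.1]
grip_width: 0.0206
grip_force: 39.6
```

>>> {"name": "arm_command", "arguments": {"commands": [[[-0.0004, -0.0025, 0.0002], [0, 0, 0], 1], [[-0.0007, -0.0049, 0.0002], [0, 0, 0], 1], [[-0.0011, -0.0074, 0.0002], [0, 0, 0], 1], [[-0.0015, -0.0099, 0.0002], [0, 0, 0], 1], [[-0.0018, -0.0123, 0.0002], [0, 0, 0], 1], [[-0.0022, -0.0148, 0.0002], [0, 0, 0], 1], [[-0.0026, -0.0173, 0.0002], [0, 0, 0], 1], [[-0.003, -0.0198, 0.0002], [0, 0, 0], 1], [[-0.0033, -0.0222, 0.0002], [0, 0, 0], 1], [[-0.0037, -0.0247, 0.0002], [0, 0, 0], 1]]}}

```text
clock: 15.1
tool_pos: [0.5426, 0.0392, 0.2828]
eef_rot: [-3.142, -0.0, 1.36]
force: [0.2, 4.2, 3.2]
grip_width: 0.0195
grip_force: 39.2
```

>>> {"name": "arm_command", "arguments": {"commands": [[[-0.0004, -0.0025, 0.0002], [0, 0, 0], 1], [[-0.0007, -0.0049, 0.0003], [0, 0, 0], 1], [[-0.0011, -0.0074, 0.0003], [0, 0, 0], 1], [[-0.0015, -0.0099, 0.0003], [0, 0, 0], 1], [[-0.0018, -0.0123, 0.0003], [0, 0, 0], 1]], "squeeze": 80}}

```text
clock: 15.6
tool_pos: [0.5407, 0.0267, 0.2831]
eef_rot: [-3.141, 0.0, 1.36]
force: [0.4, 2.7, 0.9]
grip_width: 0.0192
grip_force: 77.9
```

>>> {"name": "arm_command", "arguments": {"commands": [[[-0.0004, -0.0025, 0], [0, 0, 0], 1], [[-0.0007, -0.0049, 0], [0, 0, 0], 1], [[-0.0011, -0.0074, 0], [0, 0, 0], 1], [[-0.0015, -0.0099, 0], [0, 0, 0], 1], [[-0.0018, -0.0123, 0], [0, 0, 0], 1], [[-0.0022, -0.0148, 0], [0, 0, 0], 1], [[-0.0026, -0.0173, 0], [0, 0, 0], 1], [[-0.003, -0.0198, 0], [0, 0, 0], 1], [[-0.0033, -0.0222, 0], [0, 0, 0], 1], [[-0.0037, -0.0247, 0], [0, 0, 0], 1]]}}

```text
clock: 16.6
tool_pos: [0.5371, 0.0021, 0.2832]
eef_rot: [-3.142, 0.0, 1.36]
force: [0.8, 2.1, 0.2]
grip_width: 0.0189
grip_force: 77.9
```

>>> {"name": "arm_command", "arguments": {"commands": [[[-0.0003, -0.0023, 0], [0, 0, 0], 1], [[0.0006, -0.0046, -0.0001], [0, 0, 0], 1], [[0.0016, -0.0069, -0.0001], [0, 0, 0], 1], [[0.0026, -0.0093, -0.0001], [0, 0, 0], 1], [[0.0035, -0.0116, -0.0001], [0, 0, 0], 1], [[0.0044, -0.0139, -0.0001], [0, 0, 0], 1], [[0.0054, -0.0162, -0.0001], [0, 0, 0], 1], [[0.0064, -0.0186, -0.0001], [0, 0, 0], 1], [[0.0073, -0.0209, -0.0001], [0, 0, 0], 1], [[0.0082, -0.0232, -0.0001], [0, 0, 0], 1]]}}

```text
clock: 17.6
tool_pos: [0.5454, -0.0211, 0.283]
eef_rot: [-3.142, 0.0, 1.36]
force: [-0.8, 2.6, 2.6]
grip_width: 0.0192
grip_force: 78.1
```

>>> {"name": "arm_command", "arguments": {"commands": [[[0.0009, -0.0023, 0.0001], [0, 0, 0], 1], [[0.0019, -0.0046, 0.0001], [0, 0, 0], 1], [[0.0028, -0.0069, 0.0001], [0, 0, 0], 1], [[0.0038, -0.0092, 0.0001], [0, 0, 0], 1], [[0.0047, -0.0116, 0.0001], [0, 0, 0], 1], [[0.0057, -0.0139, 0.0001], [0, 0, 0], 1], [[0.0066, -0.0162, 0.0001], [0, 0, 0], 1], [[0.0076, -0.0185, 0.0001], [0, 0, 0], 1], [[0.0085, -0.0208, 0.0001], [0, 0, 0], 1], [[0.0095, -0.0231, 0.0001], [0, 0, 0], 1]]}}

```text
clock: 18.6
tool_pos: [0.5549, -0.0442, 0.2831]
eef_rot: [-3.141, 0.0, 1.36]
force: [-0.6, 2.5, 1.1]
grip_width: 0.0195
grip_force: 78.0
```

9 more rows to bend 2, then 1 into the last leg.

>>> {"name": "arm_command", "arguments": {"commands": [[[0.0009, -0.0023, 0], [0, 0, 0], 1], [[0.0019, -0.0046, 0], [0, 0, 0], 1], [[0.0028, -0.0069, 0], [0, 0, 0], 1], [[0.0038, -0.0092, 0], [0, 0, 0], 1], [[0.0047, -0.0116, 0], [0, 0, 0], 1], [[0.0057, -0.0139, 0], [0, 0, 0], 1], [[0.0066, -0.0162, 0], [0, 0, 0], 1], [[0.0076, -0.0185, 0], [0, 0, 0], 1], [[0.0085, -0.0208, 0], [0, 0, 0], 1], [[0.0081, -0.0232, 0], [0, 0, 0], 1]]}}

```text
clock: 19.6
tool_pos: [0.5631, -0.0674, 0.2831]
eef_rot: [3.141, -0.0, 1.36]
force: [0.6, 1.1, 1.0]
grip_width: 0.0193
grip_force: 78.0
```

>>> {"name": "arm_command", "arguments": {"commands": [[[-0.0004, -0.0025, 0], [0, 0, 0], 1], [[-0.0007, -0.0049, 0], [0, 0, 0], 1], [[-0.0011, -0.0074, 0], [0, 0, 0], 1], [[-0.0015, -0.0099, 0], [0, 0, 0], 1], [[-0.0018, -0.0123, 0], [0, 0, 0], 1], [[-0.0022, -0.0148, 0], [0, 0, 0], 1]]}}

```text
clock: 20.2
tool_pos: [0.5607, -0.0822, 0.2831]
eef_rot: [-3.142, 0.0, 1.36]
force: [-0.8, 2.0, 1.8]
grip_width: 0.0194
grip_force: 78.0
```

>>> {"name": "arm_command", "arguments": {"commands": [[[-0.0004, -0.0025, 0], [0, 0, 0], 1], [[-0.0007, -0.0049, 0], [0, 0, 0], 1], [[-0.0011, -0.0074, 0], [0, 0, 0], 1], [[-0.0015, -0.0099, 0], [0, 0, 0], 1], [[-0.0018, -0.0123, 0], [0, 0, 0], 1], [[-0.0022, -0.0148, 0], [0, 0, 0], 1], [[-0.0026, -0.0173, 0], [0, 0, 0], 1], [[-0.003, -0.0198, 0], [0, 0, 0], 1], [[-0.0033, -0.0222, 0], [0, 0, 0], 1], [[-0.0037, -0.0247, 0], [0, 0, 0], 1]]}}

```text
clock: 21.2
tool_pos: [0.557, -0.1069, 0.2831]
eef_rot: [-3.141, 0.0, 1.36]
force: [-0.7, 1.7, 0.9]
grip_width: 0.0193
grip_force: 78.0
```

>>> {"name": "arm_command", "arguments": {"commands": [[[-0.0004, -0.0025, 0], [0, 0, 0], 1], [[-0.0007, -0.0049, 0], [0, 0, 0], 1], [[-0.0011, -0.0074, 0], [0, 0, 0], 1], [[-0.0015, -0.0099, 0], [0, 0, 0], 1], [[-0.0018, -0.0123, 0], [0, 0, 0], 1], [[-0.0022, -0.0148, 0], [0, 0, 0], 1], [[-0.0026, -0.0173, 0], [0, 0, 0], 1], [[-0.003, -0.0198, 0], [0, 0, 0], 1], [[-0.0033, -0.0222, 0], [0, 0, 0], 1], [[-0.0036, -0.0237, 0], [0, 0, 0], 1]]}}

```text
clock: 22.2
tool_pos: [0.5534, -0.1307, 0.2831]
eef_rot: [-3.142, 0.0, 1.36]
force: [0.5, 1.7, 0.5]
grip_width: 0.0197
grip_force: 78.0
```

>>> {"name": "arm_command", "arguments": {"commands": [[[0, 0, 0.005], [0, 0, 0], 1], [[0, 0, 0.03], [0, 0, 0], 1], [[0, 0, 0.07], [0, 0, 0], 1], [[0, 0, 0.11], [0, 0, 0], 1], [[0, 0, 0.118], [0, 0, 0], 1], [[0, 0, 0.118], [0, 0, 0], 1]]}}

```text
clock: 22.8
tool_pos: [0.5535, -0.1305, 0.4025]
eef_rot: [3.139, 0.001, 1.36]
force: [-0.2, 0.5, -1.8]
grip_width: 0.0188
grip_force: 78.2
```

Run:
```python
from h import *
np.set_printoptions(precision=4,suppress=True)
o=arm.get_obs();p=o['tool_pos'];print(p,o['eef_rot'],o['force'],o['moment'])
s=grab('side');b=p-[0,0,.2634]
for z in(.003,.025,.05,.07): print(z,proj(s,b+[0,0,z])[0])
cv2.imwrite('pics/h_raw.png',s['pixels'][:,:,::-1])
q=proj(s,b+[0,0,.003])[0];x,y=int(q[0]),int(q[1])
# thin light column vs background: print the row-wise brightness around the prediction
g=s['pixels'].astype(int)
for r in range(y-40,y+8,3): print(r,' '.join(f'{v:3d}' for v in g[r,x-10:x+12].mean(1).astype(int)))
```

```text
[ 0.5535 -0.1305  0.4025] [3.1392 0.0008 1.3595] [-0.1556  0.4525 -1.8195] [-0.0192  0.0581  0.0238]
0.003 [334.6248 154.0053]
0.025 [335.1132 143.6212]
0.05 [335.6823 131.5488]
0.07 [336.1486 121.6748]
114  67  70  69  71  69  71 101 135 138 143 142 120  96 170 144 133 134 139 138 141 135  95
117  67  70  66  62  60  43  36  60 115 160 150 142 121  67  72  81  80  79  87  68  34  74
120  64  68  66  65  57  37  25  33  31  29  28  27  28  29  29  26  20  17  18  13  49 108
123  67  65  61  61  55  56  88 103 106 132 166 160 125 130 126 136 136 102 104  99  98  98
126 100 101 103  98  93  90  94  91 101 126 146 150 159 161 161 149 109  94  98  95  94  97
129  98 100  99  96  98  98  94  85 151 248 253 245 235 205 151 144 100 100 102 103 105 103
132  99  99  98 100 100 102  96  82 183 254 247 239 222 189 150 138  96 100  99 102 100  99
135  98  97  97  95  99  99  98 100 198 254 243 233 212 182 151 136  88  90  86 102 166 225
138 100  97  96  96  95  90  85  81 146 239 241 227 190 147 147 149 140 136 140 139 134 153
141 176 136 154 154 138 131 131 136 132 188 249 213 161 131 110 140 141 141 138 140 134 167
144 145 144 142 144 190 233 229 230 237 236 221 210 132 133 136 138 136 141 140 139 126 160
147 139 143 141 143 188 231 225 221 222 219 220 208 172 236 240 243 215 150 128 128 134 176
150 141 139 139 149 204 230 222 222 221 225 229 191 165 226 220 219 225 241 253 255 255 255
153 208 145 120 139 193 230 242 250 254 253 237 191 225 252 248 247 246 246 247 246 246 246
156 250 248 248 248 248 248 243 243 248 238 174 161 236 250 247 246 246 247 246 246 246 246
159 247 246 246 247 246 246 247 246 246 247 247 244 242 244 247 246 246 246 247 246 246 246
```

The stylus is still upright in the grasp: the shaft is at column 335.5 against 335.5 predicted. Now I'll return it to the stand.

>>> {"name": "arm_command", "arguments": {"commands": [[[-0.01, -0.02, 0], [0, 0, 0], 1], [[-0.025, -0.052, 0], [0, 0, 0], 1], [[-0.04, -0.085, 0], [0, 0, 0], 1], [[-0.055, -0.115, 0], [0, 0, 0], 1], [[-0.066, -0.137, 0], [0, 0, 0], 1], [[-0.0716, -0.148, 0], [0, 0, 0], 1], [[-0.0716, -0.148, 0], [0, 0, 0], 1], [[-0.0716, -0.148, 0], [0, 0, 0], 1]]}}

```text
clock: 23.65
tool_pos: [0.4822, -0.2774, 0.4005]
eef_rot: [-3.141, -0.001, 1.361]
force: [0.6, 1.1, -0.4]
grip_width: 0.0195
grip_force: 78.2
```

>>> {"name": "arm_command", "arguments": {"commands": [[[-0.0003, -0.001, -0.015], [0, 0, 0], 1], [[-0.0003, -0.001, -0.03], [0, 0, 0], 1], [[-0.0003, -0.001, -0.042], [0, 0, 0], 1], [[-0.0003, -0.001, -0.052], [0, 0, 0], 1], [[-0.0003, -0.001, -0.06], [0, 0, 0], 1], [[-0.0003, -0.001, -0.068], [0, 0, 0], 1]]}}

```text
clock: 24.25
tool_pos: [0.4816, -0.2793, 0.3324]
eef_rot: [-3.141, -0.0, 1.36]
force: [0.2, -0.4, -1.1]
grip_width: 0.019
grip_force: 78.2
```

>>> {"name": "arm_command", "arguments": {"commands": [[[0, 0.0005, -0.01], [0, 0, 0], 1], [[0, 0.0005, -0.02], [0, 0, 0], 1], [[0, 0.0005, -0.03], [0, 0, 0], 1], [[0, 0.0005, -0.038], [0, 0, 0], 1], [[0, 0.0005, -0.044], [0, 0, 0], 1], [[0, 0.0005, -0.049], [0, 0, 0], 1], [[0, 0.0005, -0.0515], [0, 0, 0], 1], [[0, 0.0005, -0.0525], [0, 0, 0], 1]]}}

```text
clock: 25.05
tool_pos: [0.4815, -0.2789, 0.2805]
eef_rot: [-3.142, 0.0, 1.36]
force: [-0.7, 0.3, -0.4]
grip_width: 0.0192
grip_force: 78.2
```

>>> {"name": "arm_command", "arguments": {"commands": [[[0, 0, -0.001], [0, 0, 0], 1], [[0, 0, -0.0017], [0, 0, 0], 1], [[0, 0, -0.0022], [0, 0, 0], 1], [[0, 0, -0.0022], [0, 0, 0], 1]]}}

```text
clock: 25.45
tool_pos: [0.4816, -0.2789, 0.2786]
eef_rot: [3.141, 0.0, 1.36]
force: [-0.3, -0.0, 2.5]
grip_width: 0.019
grip_force: 78.7
```

Collar seated (2.5 N). I'll release, then rise.

>>> {"name": "arm_command", "arguments": {"commands": [[[0, 0, 0], [0, 0, 0], 0.5], [[0, 0, 0], [0, 0, 0], 0.2], [[0, 0, 0], [0, 0, 0], -0.3], [[0, 0, 0], [0, 0, 0], -1], [[0, 0, 0], [0, 0, 0], -1], [[0, 0, 0], [0, 0, 0], -1], [[0, 0, 0], [0, 0, 0], -1]]}}

```text
clock: 26.15
tool_pos: [0.4815, -0.2789, 0.2784]
eef_rot: [-3.141, 0.0, 1.36]
force: [-0.1, -0.5, -0.1]
grip_width: 0.0854
grip_force: 0.0
```

>>> {"name": "arm_command", "arguments": {"commands": [[[0, 0, 0.02], [0, 0, 0], -1], [[0, 0, 0.05], [0, 0, 0], -1], [[0, 0, 0.09], [0, 0, 0], -1], [[0, 0, 0.13], [0, 0, 0], -1], [[-0.01, -0.04, 0.13], [0, 0, 0], -1], [[-0.03, -0.08, 0.13], [0, 0, 0], -1], [[-0.05, -0.12, 0.13], [0, 0, 0], -1], [[-0.07, -0.15, 0.13], [0, 0, 0], -1], [[-0.08, -0.17, 0.13], [0, 0, 0], -1], [[-0.08, -0.17, 0.13], [0, 0, 0], -1]]}}

```text
clock: 27.15
tool_pos: [0.3992, -0.4518, 0.4081]
eef_rot: [-3.141, 0.001, 1.355]
force: [-0.5, -0.0, -0.8]
grip_width: 0.0857
grip_force: 0.0
```

Run:
```python
from h import *
o=arm.get_obs();print(o['tool_pos'],o['clock'],o['grip_width'],np.abs(o['dq']).max())
s=grab('side');t=grab('top')
cv2.imwrite('pics/z.png',np.hstack([cv2.resize(s['pixels'][120:370,140:480],(400,294)),cv2.resize(t['pixels'][200:400,100:480],(400,294))])[:,:,::-1])
```

```text
[ 0.39923237 -0.45182158  0.40806096] 27.15 0.08565278286721913 0.045509237137352256
```

View pics/z.png

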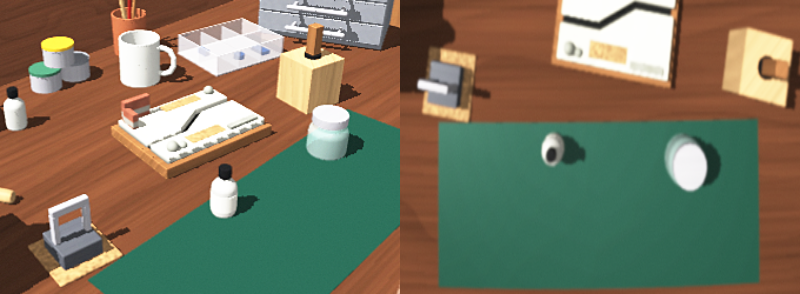

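The stylus hangs upright in the stand at (315,45), the weight stands on the pad at (70,240), and the bottles, jar and mug look undisturbed. I'll hand the job in.

```bash
python3 -c "
from workcell import arm
print(arm.job_done())"
```

```text
the job is handed in; nothing more can be done
None
```

The job is handed in at about 27 s: the weight stands on the cork pad, the joint was traced left to right in one light pass at about 2.5 cm/s, the stylus hangs upright in its stand, and the bottles, jar and mug look undisturbed.

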